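# Lock the crank of the dough roller with its pin

## Task

Lock the dough roller so that its rollers can be cleaned: push its raised crank down until the arm is level, so that the cross-hole in the hub lines up with the holes of the bearing, then take the red-headed pin from the wooden block and pass it down through bearing and hub until its flange sits on the bearing. Let go of it, and leave the mug, the tin and the bowl along the front of the worktop where they stand.

Things in the scene. Friction and masses are not known exactly. Their poses are not given: they have to be found in the camera images.
- dough_roller: Fixed hand-cranked dough roller: two steel rollers on a wooden base 160 x 230 mm, metal bearing housing (72 x 60 mm) at its -y end. Origin under the base, below the front roller's axis (which is 62 mm up and runs along y); z up. The crank sits beyond the -y end and points to -x (towards the robot) when level. Nowhere higher than 105 mm but for the raised crank
- lock_hole (a point): Mouth of the locking hole, in the middle of the bearing housing's top face, 102 mm above the worktop; axes as the machine's, z up. A vertical hole of 15 mm diameter runs through the 12 mm top plate, on through the cross-hole of the brass hub (17 mm wide; hub 50 mm in diameter, axis 40 mm below this point) and into the bottom plate (its top 68 mm below this point, hole 22 mm deep)
- crank (a joint): Angle of the crank arm in rad above level: 0 is level, where the hub's cross-hole is vertical and lines up with the bearing's holes; positive is raised. It travels from -0.5 to 1.3, has no stop at level, and stays where it is left (dry friction: some 2 to 3 N at the handle, more when pushed at a slant)
- crank_handle (a point): Centre of the crank's wooden handle, a round bar 20 mm in diameter and 55 mm long, parallel to the machine's y axis, 90 mm from the roller axis on a flat steel arm. When level its centre lies 90 mm towards -x and 80 mm towards -y of the locking hole (machine axes), 62 mm above the worktop; the space above it is free
- pin_head (a point): Centre of the red head of the locking pin, a round grip 24 mm across, 33 mm tall; z up along the pin. Below it a flange 30 mm across, 5 mm thick (underside 22 mm below this point) and a steel shaft 12 mm across. Pin 122 mm long, 0.1 kg; it stands loose in a 14 mm hole, 56 mm deep, of a fixed wooden block (104 x 68 mm, 62 mm high; a second hole stays empty), its tip 6 mm above the worktop
- pin_tip (a point): Lower end of the pin, on its axis, 106 mm below the centre of the head and 84 mm below the underside of the flange; the last 8 mm taper from 12 to 8 mm across
- mug: White mug with red-brown inside, 89 mm wide, 120 mm with its handle, 98 mm tall; loose, near the front edge of the worktop, to be left where it stands. Origin at the centre of its underside
- tin: Food tin, 75 mm in diameter, 58 mm tall; loose, near the front edge of the worktop, to be left where it stands. Origin at the centre of its underside
- bowl: White bowl, 114 mm in diameter, 51 mm tall; loose, near the front edge of the worktop, to be left where it stands. Origin at the centre of its underside

How it is judged:
On the way:
1. the crank has been brought down near level (within 0.35 rad) while the pin is still out of the hub (value of joint crank between -0.35 and 0.35 rad and (horizontal distance between pin_tip and lock_hole above 0.02 m or z of pin_tip in the frame of lock_hole above -0.022 m)), for 0.2 s.
At the end, for the whole second after the job is handed in: The pin stands through top plate, hub and bottom plate: its tip at least 80 mm below the mouth of the locking hole (flange within 4 mm of the top face), tip and head within 6 mm of the hole's axis, the crank within 0.2 rad of level, the pin at rest and released (z of pin_tip in the frame of lock_hole below -0.08 m and horizontal distance between each of pin_tip, pin_head and lock_hole below 0.006 m and value of joint crank between -0.2 and 0.2 rad and linear speed of pin below 0.02 m/s); the robot touches nothing.
It fails at once if the mug, the tin or the bowl is shifted by more than 30 mm (distance of any of mug, tin, bowl from where it was at the start of the episode above 0.03 m).
It also fails if it takes over 54 s, if anything falls off the work surface, if the arm or the gripper's body presses on something with over 40 N, if the wrist force passes 120 N, or if a joint passes its speed limit or range.

## Robot

A 6-joint arm with a two-finger parallel gripper is mounted at the origin on a cart in front of the work surface, level with it; the furniture and walls round the work are solid. World frame = base frame: x ahead of the robot, y to its left, z up, the work surface at z = 0. Lengths are in m, angles in rad, forces in N, time in s.
With the tool pointing down it reaches from about 0.3 to 0.85 m from the base axis. Payload 5.4 kg.
Tool frame: the origin (TCP) lies midway between the tips of the shut fingers; the grasp point (between the pads) lies 19 mm behind it (robot.tcp_to_grasp is the distance from the TCP to the grasp point, in m); x points along the fingers, z is the direction in which the jaws open and shut, and the axes are right-handed (so a half turn about x gives the same grasp; the last joint's range is limited). The gripper opens to 85 mm and grips with 20 to 120 N. Pads are 22 mm wide; open, the fingers measure 114 mm over their backs; the gripper's body (76 mm by 85 mm) begins 54 mm behind the grasp point. The pads swing forward as they close: fully open they stand 13 mm farther back than shut.
Start: joints at [-1.472, 0.158, 1.597, -0, 1.386, -0.21], TCP at [0.175, -0.548, 0.231] pointing down, gripper open.
Joint ranges: [-2.91, 2.91], [-0.94, 2.29], [0.18, 2.7], [-1.29, 4.43], [0.17, 2.64], [-3, 3]. Speed limits (rad/s): [2.57, 2.57, 3.14, 3.14, 3.14, 3.14].

## Interface

Orientations are given as a 3x3 rotation matrix whose columns are the frame's x, y, z axes.
In Python, from rig import state, camera, camera_params, robot gives the robot as it stands. The module is installed in compiled form; this text tells all that it offers.
- The arm moves only by the tool arm_command, never from a script. Its argument "commands" is a list that holds one entry, the list of rows, each a list of 7 numbers: the turn, a rotation vector about the world's x, y, z in rad, then the shift along the world's x, y, z in mm, then the opening in per cent of the stroke, from 0 (shut) to 100 (fully open). A call has exactly 8 rows; each row is the pose to reach, as a shift and turn from the pose measured when the call began; what a row does not reach only later rows make up. A row lasts 1/12 s, in which the tool goes at most 41.7 mm and 7.16 degrees, less where a joint would pass 70% of its speed; a pose out of reach is approached as far as the arm can. A call with a gripper value outside its range is refused whole. The fingers move at their own pace and stop on an object; "force" is the grip in N (left out, the last holds). Time passes only in rows, so rows that repeat a pose let the fingers close, or fill a call up. It gives the time, the measured TCP pose, the force and the opening at its end, in the units of the state.
- state(): the state, without advancing time (a new reading comes with each control period).
- camera(name): name is "side" or "top" or "wrist"; returns (picture, depth): 384x512x3 uint8, red, green, blue; 384x512 float32, m along the optical axis (not along the pixel's ray), 0 where there is no reading.
- camera_params(name): a dict with "intrinsics" (3x3 intrinsics, pixels), "rvec" (rotation vector, rad) and "tvec" (3), from world to camera coordinates, as OpenCV has them. Camera axes: x right, y down, z forward; pixel columns grow to the right and rows downward; lengths in m; the calibration is good to about 2 mm. A picture is of the moment at which its call begins: read the wrist's pose just before it. camera_params takes no time and is no camera call; for the wrist camera it gives the pose at the moment of the call.
- robot.finish_job(): hands the job in, once; it reports no verdict.
The state is a dict: "time": time; "joints": joint angles; "joint_vel": joint speeds; "tau": joint torques, N m; "eef_pos": TCP position; "ee_rot": TCP orientation; "ft_force": force on the tool from outside, world axes, zero at the start; "torque": the same for the moment, N m; "grip_width": finger opening in m.
Only numpy, scipy, OpenCV 4.12 (cv2) and the standard library are available. Lean on these libraries where they do the work, as an engineer would, in place of code of your own. Each camera call takes 0.05 s, during which the arm holds its last target.

## Working session

There is one attempt and no reset: what is moved stays moved. The work goes in short steps, Python scripts to look and compute and a tool call to move; the robot and the scene stay as the last step left them, time stands still between calls to the robot, and variables do not carry over. Pictures are saved under pics/ and viewed, and the job is handed in when it is done.

Besides the shell and the picture viewer there is one more tool, called after "Request:" in YAML: its name, and indented under it one key for each argument. arm_command: Moves the arm, as the interface text tells. Its arguments: {"type":"object","properties":{"commands":{"type":"array","items":{"type":"array","items":{"type":"array","items":{"type":"number"}}}},"force":{"type":"number"}},"required":["commands"]}

```bash
mkdir -p pics; cat > h.py <<'E'
import numpy as np, cv2
from rig import state,camera,camera_params,robot
def cap(name,fn):
    p=camera_params(name); im,d=camera(name)
    cv2.imwrite(f'pics/{fn}.png',cv2.cvtColor(im,cv2.COLOR_RGB2BGR))
    np.savez(f'pics/{fn}.npz',im=im,d=d,K=p['intrinsics'],r=np.array(p['rvec']),t=np.array(p['tvec']))
def load(fn): return np.load(f'pics/{fn}.npz')
def cloud(fn):
    z=load(fn);K=z['K'];d=z['d'];R=cv2.Rodrigues(z['r'].astype(float))[0]
    v,u=np.mgrid[:d.shape[0],:d.shape[1]]
    P=np.stack([(u-K[0,2])/K[0,0]*d,(v-K[1,2])/K[1,1]*d,d],-1)
    return (P-z['t'].ravel())@R, d>0
def ray(fn,u,v,zw):
    z=load(fn);K=z['K'];R=cv2.Rodrigues(z['r'].astype(float))[0]
    o=-R.T@z['t'].ravel(); q=R.T@np.array([(u-K[0,2])/K[0,0],(v-K[1,2])/K[1,1],1])
    return o+q*(zw-o[2])/q[2]
def proj(fn,P):
    z=load(fn); return cv2.projectPoints(np.array(P,float).reshape(-1,1,3),z['r'].astype(float),z['t'].astype(float),z['K'],None)[0].reshape(-1,2)
E
python3 - <<'E'
from h import *
for n in('side','top','wrist'): cap(n,n+'0')
s=state()
for k in s: print(k,np.round(s[k],3).tolist())
for n in('side','top'):
    z=load(n+'0');R=cv2.Rodrigues(z['r'].astype(float))[0];print(n,-R.T@z['t'].ravel(),R[2])
cv2.imwrite('pics/all.png',np.vstack([cv2.imread('pics/side0.png')]))
E
```

```text
time 0.15
joints [-1.472, 0.159, 1.598, 0.0, 1.386, -0.21]
joint_vel [-0.001, -0.002, -0.004, 0.001, -0.001, -0.0]
tau [0.0, -39.637, -33.179, -0.0, 0.005, -0.0]
eef_pos [0.175, -0.547, 0.231]
ee_rot [[-0.0, 0.953, 0.304], [0.001, 0.304, -0.953], [-1.0, 0.0, -0.001]]
ft_force [-0.765, 0.264, 0.32]
torque [-0.013, 0.007, -0.007]
grip_width 0.085
side [ 0.90976478 -0.97856484  1.45296405] [-0.23663423  0.57674905 -0.78189819]
top [-0.15375221  0.13249916  1.75556962] [ 0.36722849 -0.05387741 -0.92856904]
```

View pics/side0.png

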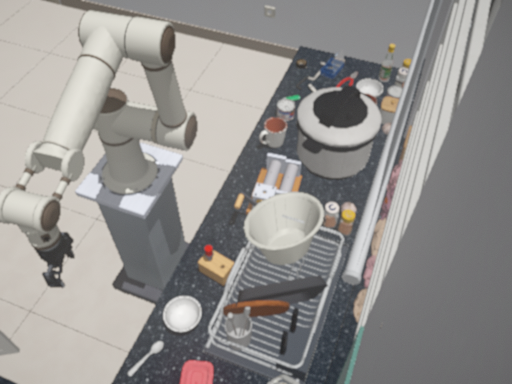

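View pics/top0.png

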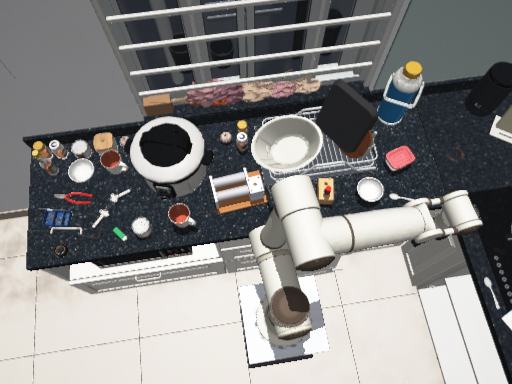

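View pics/wrist0.png

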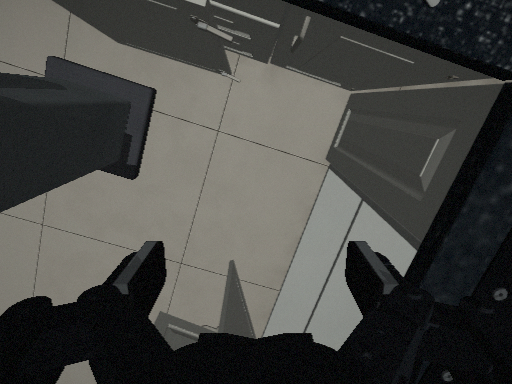

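The side view shows the roller at about (278,178), a wooden crank handle at (240,200) and the pin block at (216,264). The top view shows the roller at (238,190) and the block at (326,191). I'll enlarge these areas.

```bash
python3 - <<'E'
from h import *
a=cv2.imread('pics/side0.png')[140:290,190:320]; cv2.imwrite('pics/s0c.png',cv2.resize(a,None,fx=4,fy=4,interpolation=cv2.INTER_CUBIC))
a=cv2.imread('pics/top0.png')[155:235,200:345]; cv2.imwrite('pics/t0c.png',cv2.resize(a,None,fx=5,fy=5,interpolation=cv2.INTER_CUBIC))
E
```

```text
(no output)
```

View pics/s0c.png

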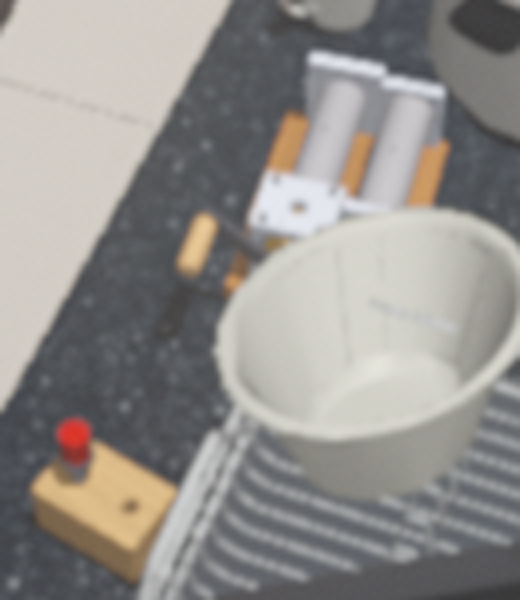

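View pics/t0c.png

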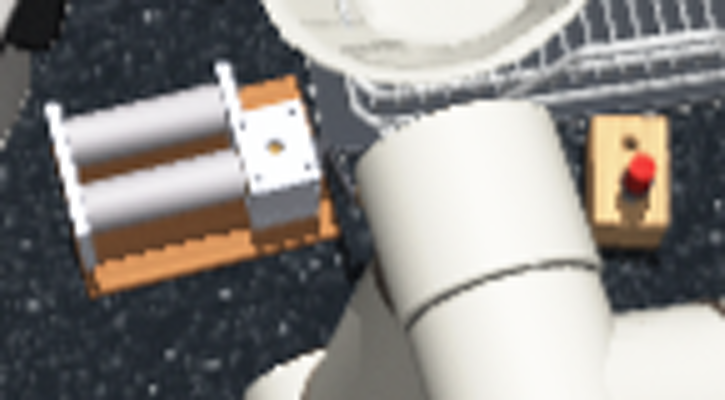

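```bash
python3 - <<'E'
from h import *
print('hole side',ray('side0',264.3,191.6,.102),'top',ray('top0',255,184.3,.102))
print('head side',ray('side0',208.5,248.7,.128),'top',ray('top0',328,189.7,.128))
C,m=cloud('side0')
def at(C,u,v): return np.round(C[v-1:v+2,u-1:u+2].reshape(-1,3).mean(0),3)
for n,u,v in [('plate',257,190),('plate2',271,191),('hdlA',241,196),('hdlm',239.,201),('hdlB',238,206),('head',208,248),('block',213,268),('ctop',201,262),('tbl',230,230)]:
    print(n,at(C,int(u),v))
# bearing-plate cloud
sel=m&(abs(C[...,2]-.102)<.006)&(abs(C[...,0]-.5)<.4); 
C2,m2=cloud('top0')
for n,u,v in [('bowlrim',287,115),('bowlrim front',287,170),('colander R',322,140),('plate',252,190)]: print(n,at(C2,u,v))
# top of handle cloud
v,u=np.mgrid[:384,:512]
im=load('side0')['im'].astype(int)
w=m&(u>232)&(u<246)&(v>191)&(v<212)&(im[...,0]-im[...,2]>40)
P=C[w];print(len(P),P.mean(0),P.min(0),P.max(0)); 
c=P.mean(0);print(np.linalg.svd(P-c)[2][0])
# colander extent
for z in(.1,.15,.2,.25):
  for CC,mm,a in((C,m,'s'),(C2,m2,'t')):
    q=CC[mm&(abs(CC[...,2]-z)<.01)&(CC[...,0]>.3)&(CC[...,0]<.8)&(CC[...,1]>-.5)&(CC[...,1]<.2)]
    if len(q):print(z,a,len(q),q.min(0),q.max(0))
E
```

```text
hole side [0.55044862 0.02614813 0.102     ] top [0.54763831 0.02754209 0.102     ]
head side [ 0.47488193 -0.27229636  0.128     ] top [ 0.46506088 -0.26696586  0.128     ]
plate [ 0.566 -0.087  0.25 ]
plate2 [0.571 0.039 0.1  ]
hdlA [ 0.49  -0.041  0.129]
hdlm [ 0.492 -0.063  0.129]
hdlB [ 0.497 -0.083  0.127]
head [ 0.472 -0.271  0.128]
block [ 0.497 -0.298  0.062]
ctop [ 0.451 -0.291  0.061]
tbl [ 0.471 -0.105 -0.   ]
bowlrim [ 0.832 -0.16   0.154]
bowlrim front [ 0.576 -0.114  0.137]
colander R [ 0.685 -0.286  0.154]
plate [0.524 0.044 0.102]
93 [ 0.48651469 -0.05269742  0.1153561 ] [ 0.43591114 -0.08736838 -0.01087363] [0.50233316 0.05020339 0.13459809]
[ 0.3149912  -0.57732419  0.75331091]
0.1 s 1405 [ 0.46068613 -0.49987306  0.09003718] [0.79994684 0.19931424 0.10998494]
0.1 t 1127 [ 0.45993138 -0.49668903  0.09002287] [0.79987111 0.19993131 0.10991005]
0.15 s 968 [ 0.56339817 -0.49973521  0.14002855] [0.79992878 0.02324306 0.15999083]
0.15 t 626 [ 0.56574501 -0.4802922   0.14002795] [0.798377   0.02335724 0.15997071]
0.2 s 464 [ 0.56219739 -0.49942136  0.19004966] [0.79955769 0.19991632 0.20994167]
0.2 t 530 [ 0.56044607 -0.49243496  0.19004831] [0.79929266 0.19975097 0.20997338]
0.25 s 358 [ 0.64764478 -0.47131994  0.24000337] [ 0.76967421 -0.177362    0.25960069]
0.25 t 252 [ 0.64599894 -0.47330682  0.24010229] [ 0.79833467 -0.16032493  0.25999284]
```

```bash
python3 - <<'E'
from h import *
z=load('wrist0');R=cv2.Rodrigues(z['r'].astype(float))[0];o=-R.T@z['t'].ravel()
s=state();E=np.array(s['ee_rot']);print('cam in tool',E.T@(o-s['eef_pos']),'axes in tool\n',np.round(E.T@R.T,3),z['K'])
h=np.array([.549,.027])
for f in('side0','top0'):
    C,m=cloud(f)
    q=C[m&(C[...,2]>.11)&(C[...,2]<.4)]
    d=np.hypot(*(q[:,:2]-h).T); i=np.argsort(d)[:400]
    i=[k for k in i if d[k]<.14]; print(f,len(i)); print(np.round(np.c_[q[i],d[i]][::max(1,len(i)//25)],3))
E
```

```text
cam in tool [-0.14174676  0.07152567  0.00047105] axes in tool
 [[-0.001 -0.284  0.959]
 [-0.    -0.959 -0.284]
 [ 1.    -0.     0.   ]] [[306.05082542   0.         255.24394484]
 [  0.         306.05082542 189.51543849]
 [  0.           0.           1.        ]]
side0 400
[[ 0.53  -0.001  0.111  0.034]
 [ 0.507 -0.029  0.117  0.07 ]
 [ 0.608 -0.017  0.145  0.074]
 [ 0.622  0.004  0.154  0.077]
 [ 0.608 -0.026  0.15   0.079]
 [ 0.626  0.002  0.158  0.081]
 [ 0.59  -0.046  0.16   0.083]
 [ 0.615 -0.027  0.149  0.085]
 [ 0.613 -0.031  0.153  0.086]
 [ 0.611 -0.035  0.146  0.088]
 [ 0.601 -0.045  0.137  0.089]
 [ 0.497 -0.047  0.134  0.091]
 [ 0.618 -0.034  0.148  0.092]
 [ 0.621 -0.031  0.141  0.092]
 [ 0.6   -0.052  0.145  0.094]
 [ 0.637 -0.008  0.148  0.095]
 [ 0.49  -0.049  0.133  0.096]
 [ 0.478 -0.039  0.121  0.097]
 [ 0.635 -0.021  0.141  0.098]
 [ 0.624 -0.038  0.128  0.099]
 [ 0.643 -0.006  0.148  0.1  ]
 [ 0.636 -0.024  0.139  0.101]
 [ 0.499 -0.062  0.12   0.102]
 [ 0.633 -0.034  0.133  0.104]
 [ 0.633 -0.035  0.129  0.104]]
top0 346
[[ 0.538  0.012  0.111  0.019]
 [ 0.605 -0.015  0.16   0.07 ]
 [ 0.611 -0.012  0.149  0.073]
 [ 0.607 -0.024  0.162  0.077]
 [ 0.594 -0.039  0.154  0.08 ]
 [ 0.62  -0.014  0.157  0.082]
 [ 0.481 -0.025  0.123  0.085]
 [ 0.632 -0.003  0.157  0.088]
 [ 0.583 -0.058  0.161  0.092]
 [ 0.585 -0.06   0.116  0.095]
 [ 0.576 -0.065  0.163  0.096]
 [ 0.608 -0.055  0.14   0.101]
 [ 0.581 -0.071  0.161  0.103]
 [ 0.603 -0.063  0.137  0.105]
 [ 0.641 -0.03   0.13   0.108]
 [ 0.659  0.014  0.165  0.11 ]
 [ 0.637 -0.043  0.124  0.113]
 [ 0.59  -0.081  0.149  0.116]
 [ 0.654 -0.028  0.123  0.119]
 [ 0.564 -0.093  0.16   0.121]
 [ 0.671  0.004  0.166  0.124]
 [ 0.67  -0.005  0.146  0.125]
 [ 0.563 -0.101  0.161  0.129]
 [ 0.673 -0.014  0.139  0.13 ]
 [ 0.678 -0.006  0.15   0.133]
 [ 0.589 -0.103  0.144  0.136]
 [ 0.687  0.018  0.167  0.138]]
```

Request:
arm_command:
  commands:
    - [[0,0,0,15,10,10,100],[0,0,0,45,37,30,100],[0,0,0,74,64,50,100],[0,0,0,103,92,50,100],[0,0,0,132,120,50,100],[0,0,0,161,148,50,100],[0,0,0,190,176,50,100],[0,0,0,220,204,50,100]]

```text
time: 0.82
eef_pos: [0.3957, -0.3415, 0.2804]
ee_rot: [[-0.0, 0.953, 0.304], [0.002, 0.304, -0.953], [-1.0, 0.0, -0.002]]
ft_force: [0.8, -0.7, 0.5]
grip_width: 0.0855
```

Request:
arm_command:
  commands:
    - [[0,0,0,25,25,0,100],[0,0,0,48,48,0,100],[0,0,0,65,65,0,100],[0,0,0,72,70,0,100],[0,0,0,75,73,0,100],[0,0,0,75,73,0,100],[0,0,0,75,73,0,100],[0,0,0,75,73,0,100]]

```text
time: 1.48
eef_pos: [0.4699, -0.2696, 0.2803]
ee_rot: [[-0.001, 0.953, 0.302], [0.001, 0.302, -0.953], [-1.0, -0.0, -0.002]]
ft_force: [0.3, -0.2, -0.3]
grip_width: 0.0853
```

```bash
python3 - <<'E'
from h import *
cap('wrist','w1');s=state();print(s['time'],s['eef_pos'],s['joints'])
E
```

```text
1.5333 [ 0.46992178 -0.2694985   0.28036177] [-7.44319083e-01  4.30143538e-02  1.62445537e+00  7.53177514e-04
  1.47549757e+00  5.19630668e-01]
```

View pics/w1.png

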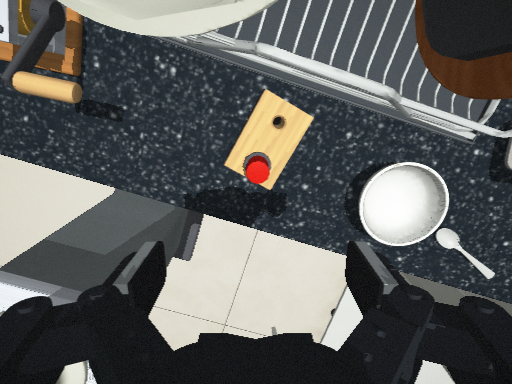

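The red head is at about (257,172), the block runs from (225,165) to (312,117), and the crank handle is at (47,86). I'll zoom in to measure the pin.

```bash
python3 - <<'E'
from h import *
a=cv2.imread('pics/w1.png'); cv2.imwrite('pics/w1c.png',np.hstack([cv2.resize(a[85:200,215:320],None,fx=5,fy=5,interpolation=cv2.INTER_CUBIC)]))
z=load('w1');im=z['im'].astype(int);C,m=cloud('w1')
r=(im[...,0]>120)&(im[...,1]<70)&m
v,u=np.nonzero(r);print(len(u),u.mean(),v.mean(),u.min(),u.max(),v.min(),v.max())
P=C[r];print(np.percentile(P,[1,50,99],axis=0))
t=P[P[:,2]>P[:,2].max()-.004];print('top',len(t),t.min(0),t.max(0),t.mean(0))
w=m&(im[...,0]-im[...,2]>40)&(abs(C[...,0]-.49)<.06)&(abs(C[...,1]+.06)<.05)&(C[...,2]>.06)
v,u=np.nonzero(w);Q=C[w];k=(u<85)&(v>60);Q=Q[k];print('handle',len(Q),Q.min(0),Q.max(0),Q.mean(0),np.linalg.svd(Q-Q.mean(0),full_matrices=False)[2][0])
E
```

```text
462 257.2835497835498 170.23809523809524 246 268 156 183
[[ 0.46167905 -0.28142625  0.10054879]
 [ 0.47420414 -0.27081351  0.1271686 ]
 [ 0.48439066 -0.26044774  0.12876733]]
top 406 [ 0.46151324 -0.2820213   0.12520204] [ 0.48441422 -0.26012194  0.12894605] [ 0.47325199 -0.2710962   0.12722375]
handle 1392 [ 0.47826026 -0.08827146  0.09490649] [ 0.50293664 -0.02954491  0.13122302] [ 0.49084288 -0.06265725  0.12651554] [-0.09600425  0.99459663  0.03950604]
```

View pics/w1c.png

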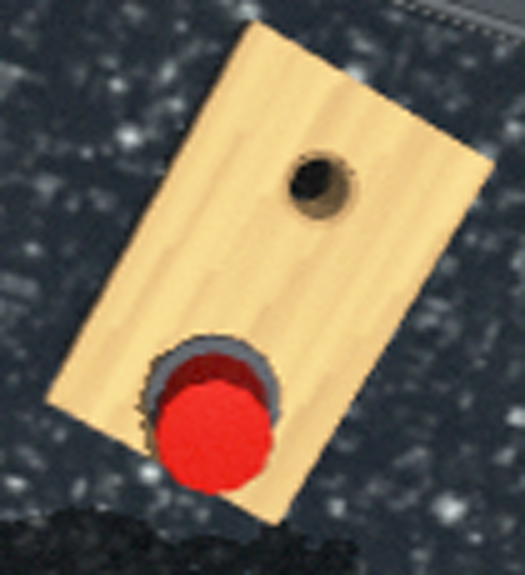

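Request:
arm_command:
  commands:
    - [[0,0,0,2,15,0,60],[0,0,0,4,45,0,30],[0,0,0,6,80,0,0],[0,0,0,10,115,0,0],[0,0,0,14,150,0,0],[0,0,0,17,180,0,0],[0,0,0,17,200,0,0],[0,0,0,17,204,0,0]]
  force: 40

```text
time: 2.2
eef_pos: [0.4865, -0.0623, 0.2805]
ee_rot: [[-0.0, 0.952, 0.305], [0.003, 0.305, -0.952], [-1.0, 0.001, -0.003]]
ft_force: [0.4, -0.6, 0.9]
grip_width: -0.0
```

```bash
python3 - <<'E'
from h import *
cap('wrist','w2');s=state();print(s['time'],s['eef_pos'],s['grip_width'])
z=load('w2');im=z['im'].astype(int);C,m=cloud('w2')
k=m&(abs(C[...,2]-.102)<.004)&(im.min(-1)>110)
v,u=np.nonzero(k);print(len(u),u.min(),u.max(),v.min(),v.max())
P=C[k];P=P[np.hypot(P[:,0]-.549,P[:,1]-.027)<.055];print(len(P),P.min(0),P.max(0),P.mean(0),cv2.minAreaRect((P[:,:2]*1000).astype(np.float32)))
cv2.imwrite('pics/w2b.png',cv2.resize(cv2.imread('pics/w2.png')[0:300,0:400],None,fx=2,fy=2,interpolation=cv2.INTER_CUBIC))
E
```

```text
2.25 [ 0.48659608 -0.0633924   0.28054082] -0.00013519977640996428
7624 3 495 0 124
4302 [ 0.51117056 -0.00717515  0.09803691] [0.58821695 0.05999583 0.10570964] [0.55102106 0.02629305 0.10121738] ((549.8526000976562, 26.322227478027344), (72.18275451660156, 60.43331527709961), 5.988117694854736)
```

View pics/w2b.png

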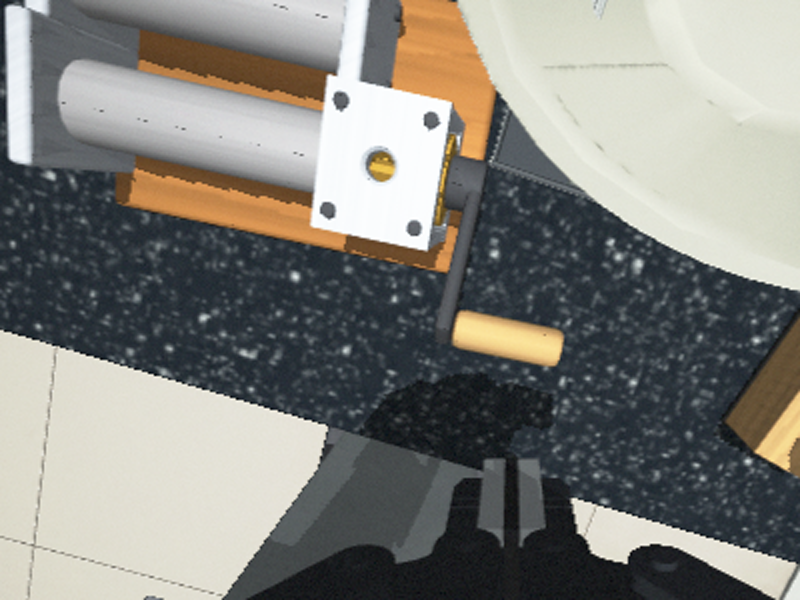

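The bearing top fits as 72.2 x 60.4 mm, which matches its given size. Its centre is (0.550, 0.026) and the yaw is 6°, so the level handle should be at (0.469, -0.063). The crank is now at about 0.69 rad. I'll push it down.

Request:
arm_command:
  commands:
    - [[0,0,0,0,0,-20,0],[0,0,0,0,0,-55,0],[0,0,0,0,0,-90,0],[0,0,0,0,0,-120,0],[0,0,0,-1,0,-142,0],[0,0,0,-2,0,-152,0],[0,0,0,-5,0,-162,0],[0,0,0,-8,0,-172,0]]

```text
time: 2.92
eef_pos: [0.4783, -0.0647, 0.1089]
ee_rot: [[-0.001, 0.953, 0.303], [0.001, 0.303, -0.953], [-1.0, -0.001, -0.001]]
ft_force: [-3.0, 0.1, 3.7]
grip_width: 0.0003
```

Request:
arm_command:
  commands:
    - [[0,0,0,-3,0,-9,0],[0,0,0,-5,0,-16,0],[0,0,0,-6,0,-22,0],[0,0,0,-8,0,-27,0],[0,0,0,-9,0,-31,0],[0,0,0,-9,0,-33,0],[0,0,0,-9,0,-34,0],[0,0,0,-9,0,-34,0]]

```text
time: 3.58
eef_pos: [0.4694, -0.0646, 0.0749]
ee_rot: [[-0.001, 0.953, 0.303], [0.001, 0.303, -0.953], [-1.0, -0.0, -0.001]]
ft_force: [-0.2, 0.0, 0.0]
grip_width: 0.0001
```

```bash
python3 - <<'E'
from h import *
s=state();print(s['time'],s['eef_pos'],s['ft_force'])
E
```

```text
3.5833 [ 0.46942872 -0.06463386  0.07488202] [-0.208191    0.0377399   0.01402182]
```

Request:
arm_command:
  commands:
    - [[0,0,0,0,0,-1,0],[0,0,0,0,0,-2,0],[0,0,0,0,0,-2,0],[0,0,0,0,0,15,0],[0,0,0,0,0,50,0],[0,0,0,0,0,90,20],[0,0,0,0,0,130,40],[0,0,0,0,0,165,60]]

```text
time: 4.25
eef_pos: [0.4695, -0.0644, 0.2423]
ee_rot: [[0.001, 0.953, 0.304], [0.001, 0.304, -0.953], [-1.0, 0.001, -0.001]]
ft_force: [0.5, -0.4, -0.2]
grip_width: 0.0358
```

```bash
python3 - <<'E'
from h import *
cap('wrist','w3');s=state();print(s['time'],s['eef_pos'],s['grip_width'])
z=load('w3');im=z['im'].astype(int);C,m=cloud('w3')
k=m&(im[...,0]-im[...,2]>40)&(abs(C[...,0]-.47)<.03)&(abs(C[...,1]+.065)<.03)&(C[...,2]>.05)
P=C[k];print(len(P),P.min(0),P.max(0),np.percentile(P[:,2],[50,90,97]))
cv2.imwrite('pics/w3b.png',cv2.resize(cv2.imread('pics/w3.png')[0:300,0:400],None,fx=2,fy=2,interpolation=cv2.INTER_CUBIC))
E
```

```text
4.3 [ 0.47315697 -0.06572502  0.25002165] 0.043348400725101884
875 [ 0.45719701 -0.08950127  0.06327868] [ 0.48014125 -0.035122    0.07352706] [0.07049242 0.07207119 0.07270069]
```

View pics/w3b.png

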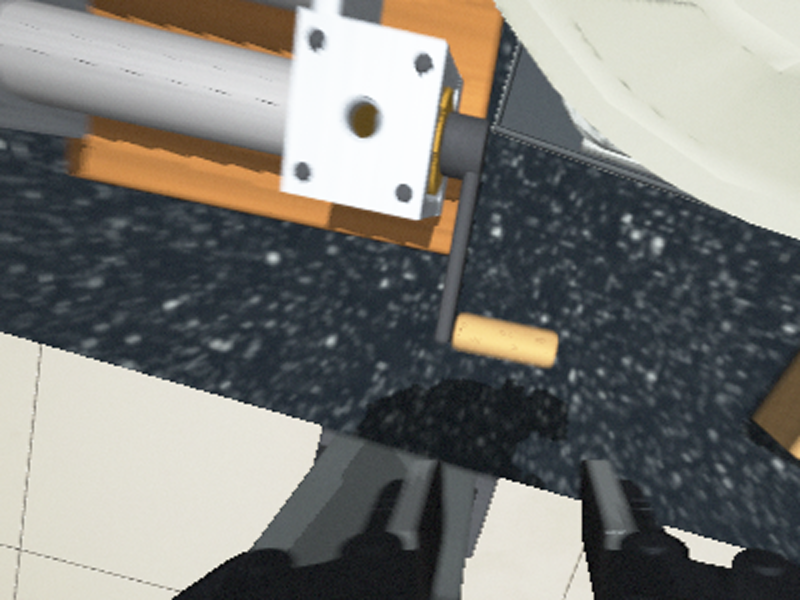

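Request:
arm_command:
  commands:
    - [[0,0,0,0,-20,0,60],[0,0,0,0,-55,0,60],[0,0,0,0,-95,0,60],[0,0,0,0,-135,0,60],[0,0,0,0,-170,0,60],[0,0,0,0,-195,0,60],[0,0,0,0,-205,-5,60],[0,0,0,0,-205,-20,60]]

```text
time: 4.97
eef_pos: [0.474, -0.2737, 0.2314]
ee_rot: [[0.016, 0.953, 0.301], [-0.007, 0.301, -0.954], [-1.0, 0.013, 0.011]]
ft_force: [-0.0, 0.1, 0.6]
grip_width: 0.0512
```

```bash
python3 - <<'E'
from h import *
s=state();print(s['eef_pos'])
cap('wrist','w4');s=state();print(s['time'],s['eef_pos'],s['grip_width'])
z=load('w4');im=z['im'].astype(int);C,m=cloud('w4')
r=(im[...,0]>120)&(im[...,1]<70)&m
t=C[r];t=t[t[:,2]>.123];print(len(t),t.min(0),t.max(0),(t.min(0)+t.max(0))/2)
E
```

```text
[ 0.47398003 -0.27365534  0.2313617 ]
5.0167 [ 0.47224593 -0.27061585  0.22645878] 0.05126590963918661
547 [ 0.46143911 -0.28098381  0.12316392] [ 0.48440501 -0.2599558   0.12971743] [ 0.47292206 -0.27046981  0.12644068]
```

Request:
arm_command:
  commands:
    - [[0,0,0,1,0,-15,60],[0,0,0,1,0,-40,60],[0,0,0,1,0,-65,60],[0,0,0,1,0,-80,60],[0,0,0,1,0,-85,60],[0,0,0,1,0,-85,60],[0,0,0,1,0,-85,60],[0,0,0,1,0,-85,60]]

```text
time: 5.68
eef_pos: [0.4741, -0.271, 0.1431]
ee_rot: [[0.012, 0.953, 0.302], [-0.002, 0.303, -0.953], [-1.0, 0.011, 0.006]]
ft_force: [0.1, 0.0, -0.2]
grip_width: 0.0509
```

Request:
arm_command:
  commands:
    - [[0.002,0.012,0,-1,0,-10,60],[0.002,0.012,0,-1,0,-25,60],[0.002,0.012,0,-1,0,-38,60],[0.002,0.012,0,-1,0,-44,60],[0.002,0.012,0,-1,0,-44,60],[0.002,0.012,0,-1,0,-44,45],[0.002,0.012,0,-1,0,-44,40],[0.002,0.012,0,-1,0,-44,40]]

```text
time: 6.35
eef_pos: [0.4738, -0.2715, 0.1001]
ee_rot: [[0.001, 0.953, 0.303], [-0.002, 0.303, -0.953], [-1.0, 0.001, 0.002]]
ft_force: [-0.6, 0.3, 0.7]
grip_width: 0.0339
```

```bash
python3 - <<'E'
from h import *
cap('wrist','w5');cap('side','s5');s=state();print(s['time'],s['eef_pos'],np.round(s['ee_rot'],3),s['grip_width'],s['ft_force'])
a=cv2.resize(cv2.imread('pics/s5.png')[215:295,170:250],None,fx=5,fy=5,interpolation=cv2.INTER_CUBIC)
b=cv2.resize(cv2.imread('pics/w5.png')[130:384,130:390],(400,400))
cv2.imwrite('pics/w5b.png',np.hstack([a,b]))
E
```

```text
6.45 [ 0.47359914 -0.27139385  0.09989237] [[ 0.001  0.953  0.303]
 [-0.001  0.303 -0.953]
 [-1.     0.     0.002]] 0.03413028640080197 [ 0.26079221 -0.68587268  0.07500495]
```

View pics/w5b.png

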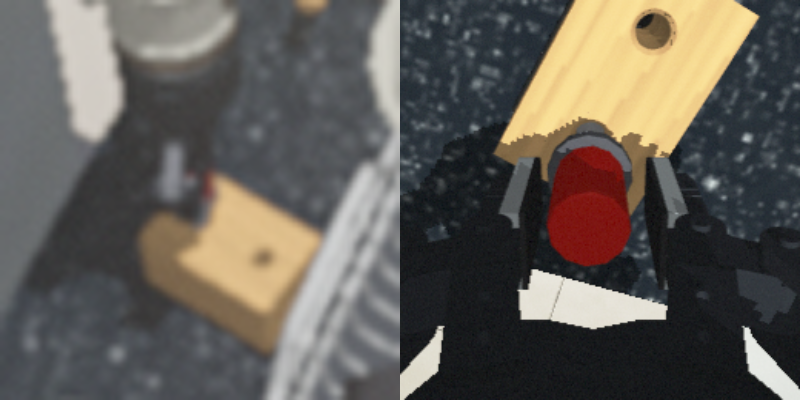

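The head sits centred between the pads, so I'll close on it.

Request:
arm_command:
  commands:
    - [[0,0,0,0,0,0,25],[0,0,0,0,0,0,10],[0,0,0,0,0,0,10],[0,0,0,0,0,0,10],[0,0,0,0,0,5,10],[0,0,0,0,0,15,10],[0,0,0,0,0,30,10],[0,0,0,0,0,45,10]]
  force: 50

```text
time: 7.12
eef_pos: [0.4732, -0.2711, 0.1455]
ee_rot: [[0.0, 0.953, 0.303], [-0.001, 0.303, -0.953], [-1.0, -0.0, 0.001]]
ft_force: [0.1, -0.8, -0.3]
grip_width: 0.0224
```

Request:
arm_command:
  commands:
    - [[0,0,0,0,0,25,10],[0,0,0,0,0,55,10],[0,0,0,0,0,80,10],[0,0,0,0,0,100,10],[0,0,0,0,0,106,10],[0,0,0,0,0,106,10],[0,0,0,0,0,106,10],[0,0,0,0,0,106,10]]

```text
time: 7.78
eef_pos: [0.4724, -0.2703, 0.2494]
ee_rot: [[-0.003, 0.953, 0.303], [0.002, 0.303, -0.953], [-1.0, -0.002, -0.003]]
ft_force: [0.1, -0.1, -2.0]
grip_width: 0.0224
```

```bash
python3 - <<'E'
from h import *
s=state();print(s['eef_pos']);cap('wrist','w6');cap('side','s6');s=state();print(s['time'],s['eef_pos'],np.round(s['ee_rot'],3),s['grip_width'],s['ft_force'])
a=cv2.resize(cv2.imread('pics/s6.png')[195:275,160:240],None,fx=5,fy=5,interpolation=cv2.INTER_CUBIC)
b=cv2.resize(cv2.imread('pics/w6.png')[130:384,130:390],(400,400))
cv2.imwrite('pics/w6b.png',np.hstack([a,b]))
E
```

```text
[ 0.47243202 -0.2703456   0.24944913]
7.8833 [ 0.47251009 -0.27041891  0.24949839] [[-0.003  0.953  0.303]
 [ 0.002  0.303 -0.953]
 [-1.    -0.002 -0.002]] 0.022263191781081364 [-0.858355    0.17362424 -1.02483279]
```

View pics/w6b.png

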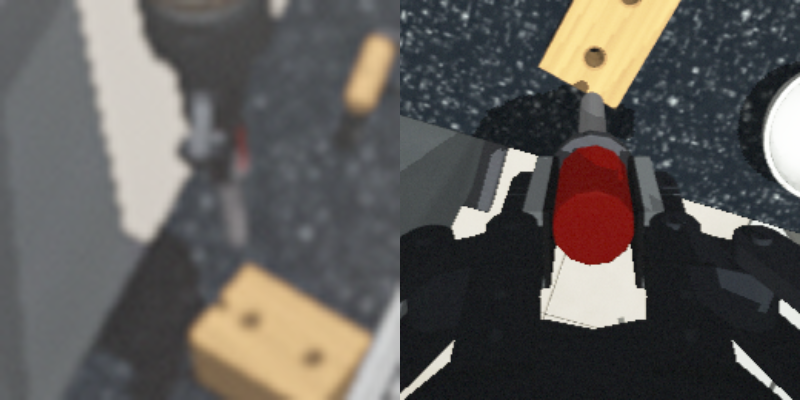

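```bash
python3 - <<'E'
from h import *
C,m=cloud('w6')
p=np.array([.4725,-.2704])
k=m&(np.hypot(C[...,0]-p[0],C[...,1]-p[1])<.02)&(C[...,2]<.232)&(C[...,2]>.14)
P=C[k]
for lo in np.arange(.145,.235,.01):
    q=P[(P[:,2]>=lo)&(P[:,2]<lo+.01)]
    if len(q)>3: print(round(lo,3),len(q),'x min/max',q[:,0].min().round(4),q[:,0].max().round(4),'y mid',((q[:,1].min()+q[:,1].max())/2).round(4),q[:,1].min().round(4),q[:,1].max().round(4), q[:,2].min().round(4))
print(proj('w6',[[p[0],p[1],.1558],[p[0],p[1],.2615+.0165]]))
a=cv2.imread('pics/w6.png'); cv2.imwrite('pics/w6t.png',cv2.resize(a[170:300,215:305],None,fx=5,fy=4.5,interpolation=cv2.INTER_CUBIC))
E
```

```text
0.155 16 x min/max 0.4699 0.4772 y mid -0.2703 -0.2757 -0.2649 0.1569
0.165 56 x min/max 0.4706 0.4776 y mid -0.2701 -0.2755 -0.2648 0.1652
0.175 66 x min/max 0.4715 0.4776 y mid -0.27 -0.2752 -0.2648 0.175
0.185 74 x min/max 0.4721 0.4777 y mid -0.2705 -0.2761 -0.2649 0.1851
0.195 85 x min/max 0.4701 0.4778 y mid -0.2703 -0.2756 -0.265 0.1955
0.205 86 x min/max 0.4716 0.4777 y mid -0.27 -0.275 -0.2649 0.2052
[[254.71847634 191.42823672]
 [253.76672831 275.9601671 ]]
```

View pics/w6t.png

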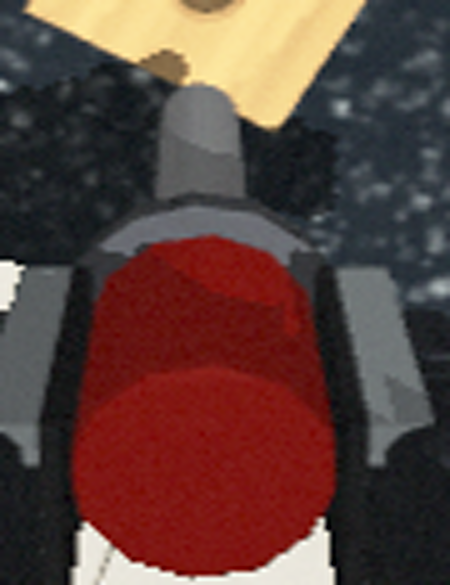

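Request:
arm_command:
  commands:
    - [[0,0,0,0,15,0,10],[0,0,0,0,45,0,10],[0,0,0,0,80,0,10],[0,0,0,5,115,0,10],[0,0,0,12,150,0,10],[0,0,0,20,185,0,10],[0,0,0,32,215,0,10],[0,0,0,45,240,0,10]]

```text
time: 8.55
eef_pos: [0.5167, -0.0272, 0.2488]
ee_rot: [[-0.004, 0.953, 0.304], [0.003, 0.304, -0.953], [-1.0, -0.003, -0.004]]
ft_force: [0.7, -0.5, -1.1]
grip_width: 0.0221
```

Request:
arm_command:
  commands:
    - [[0,0,0,12,20,0,10],[0,0,0,22,36,0,10],[0,0,0,30,48,0,10],[0,0,0,33,55,0,10],[0,0,0,34,57,0,10],[0,0,0,34,57,0,10],[0,0,0,34,57,0,10],[0,0,0,34,57,0,10]]

```text
time: 9.22
eef_pos: [0.5503, 0.0292, 0.2486]
ee_rot: [[-0.004, 0.953, 0.303], [0.003, 0.303, -0.953], [-1.0, -0.003, -0.004]]
ft_force: [-0.4, -1.0, -1.6]
grip_width: 0.0223
```

```bash
cat > fit.py <<'E'
from h import *
import sys
n=sys.argv[1]
s=state();print(s['eef_pos']);cap('wrist',n);s=state();print(s['time'],np.round(s['eef_pos'],4),np.round(s['ee_rot'],3).tolist(),s['grip_width'],np.round(s['ft_force'],1))
C,m=cloud(n);im=load(n)['im'].astype(int)
p=s['eef_pos']
k=m&(np.hypot(C[...,0]-p[0],C[...,1]-p[1])<.02)&(C[...,2]<p[2]-.017)&(C[...,2]>p[2]-.097)
P=C[k]
for a,b in((.017,.05),(.05,.08)):
    q=P[(P[:,2]<p[2]-a)&(P[:,2]>p[2]-b)]
    if len(q)>5: print('shaft z',q[:,2].mean().round(3),'xmax-6',np.percentile(q[:,0],98)-.006,'y',(q[:,1].min()+q[:,1].max())/2)
k=m&(abs(C[...,2]-.102)<.004)&(np.hypot(C[...,0]-.5499,C[...,1]-.0263)<.055)
if k.sum()>50:print('plate',cv2.minAreaRect((C[k][:,:2]*1000).astype(np.float32)))
cv2.imwrite(f'pics/{n}b.png',cv2.resize(cv2.imread(f'pics/{n}.png')[100:300,130:380],None,fx=3,fy=3,interpolation=cv2.INTER_CUBIC))
E
python3 fit.py w7
```

```text
[0.55032555 0.02916979 0.24863581]
9.2667 [0.5504 0.0291 0.2487] [[-0.004, 0.953, 0.303], [0.003, 0.303, -0.953], [-1.0, -0.003, -0.004]] 0.0224051700604427 [ 0.8  0.2 -0.4]
shaft z 0.206 xmax-6 0.5495802208322544 y 0.029426046512941083
shaft z 0.185 xmax-6 0.5492727731242146 y 0.029200847552968145
plate ((549.8206787109375, 26.36180877685547), (72.44574737548828, 60.03403091430664), 6.024861812591553)
```

View pics/w7b.png

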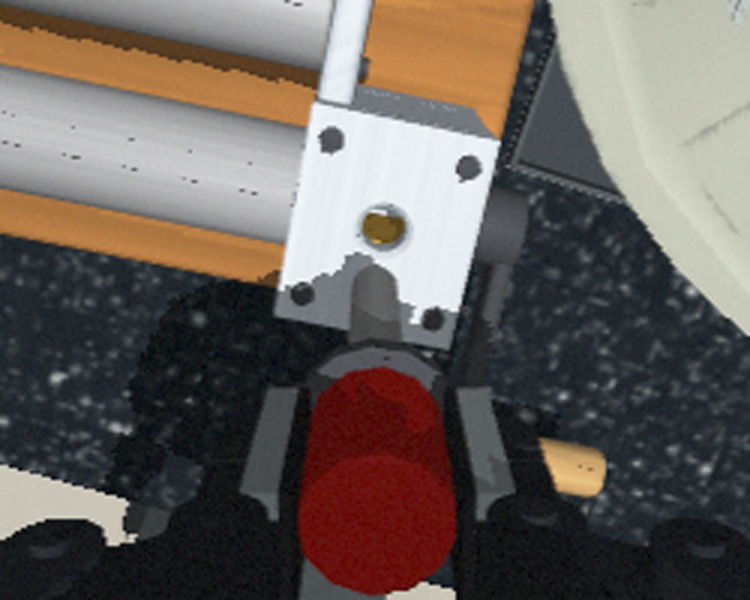

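```bash
python3 - <<'E'
from h import *
print(ray('w7',257.3,176,.102))
a=cv2.imread('pics/w7.png'); cv2.imwrite('pics/w7h.png',cv2.resize(a[155:225,225:300],None,fx=8,fy=8,interpolation=cv2.INTER_CUBIC))
E
```

```text
[0.55036584 0.02689799 0.102     ]
```

View pics/w7h.png

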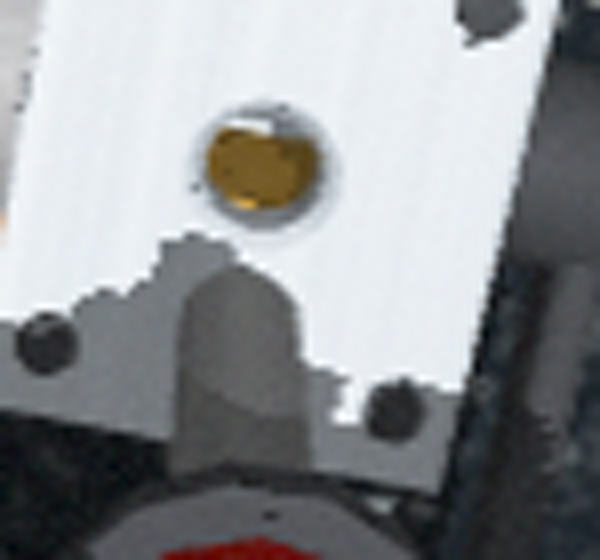

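Request:
arm_command:
  commands:
    - [[-0.003,-0.004,0,0,-1,-5,10],[-0.003,-0.004,0,0,-3,-15,10],[-0.003,-0.004,0,0,-3,-25,10],[-0.003,-0.004,0,0,-3,-33,10],[-0.003,-0.004,0,0,-3,-38,10],[-0.003,-0.004,0,0,-3,-40,10],[-0.003,-0.004,0,0,-3,-40,10],[-0.003,-0.004,0,0,-3,-40,10]]

```text
time: 9.93
eef_pos: [0.5506, 0.0262, 0.2088]
ee_rot: [[0.0, 0.953, 0.303], [-0.0, 0.303, -0.953], [-1.0, -0.0, 0.0]]
ft_force: [0.8, -0.0, -0.8]
grip_width: 0.0227
```

```bash
python3 fit.py w8
```

```text
[0.55056571 0.02616377 0.20884112]
9.9833 [0.5507 0.0261 0.2092] [[0.001, 0.953, 0.303], [-0.0, 0.303, -0.953], [-1.0, 0.001, 0.001]] 0.02195592479205107 [-0.6 -0.7 -1.8]
shaft z 0.167 xmax-6 0.5499165574669787 y 0.026255192750100596
shaft z 0.145 xmax-6 0.5498341062615748 y 0.025938006416137676
plate ((549.6694946289062, 26.405838012695312), (72.63101196289062, 60.08004379272461), 5.95172643661499)
```

View pics/w8b.png

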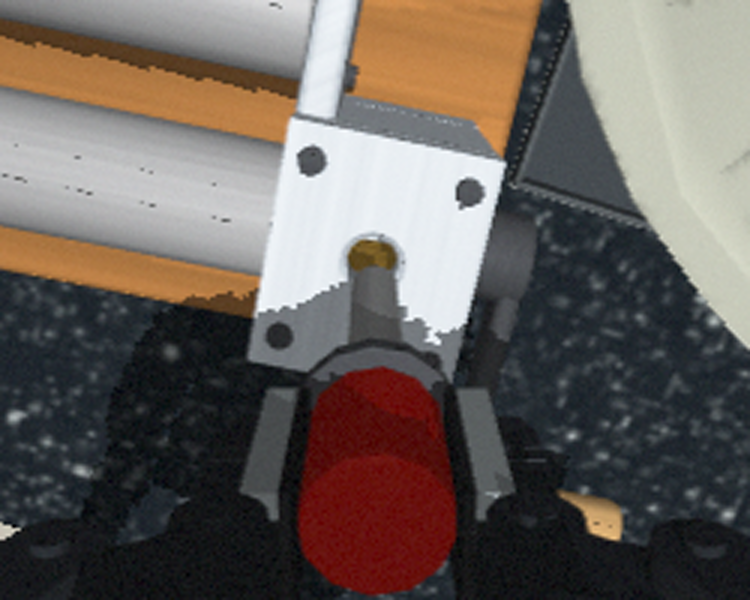

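Pin axis and hole agree within about 0.5 mm, so I'll lower it.

Request:
arm_command:
  commands:
    - [[0,0,0,0,0,-4,10],[0,0,0,0,0,-10,10],[0,0,0,0,0,-15,10],[0,0,0,0,0,-20,10],[0,0,0,0,0,-25,10],[0,0,0,0,0,-30,10],[0,0,0,0,0,-34,10],[0,0,0,0,0,-36,10]]

```text
time: 10.65
eef_pos: [0.5503, 0.0262, 0.1722]
ee_rot: [[-0.001, 0.953, 0.303], [-0.0, 0.303, -0.953], [-1.0, -0.001, -0.0]]
ft_force: [-0.8, 0.1, -0.8]
grip_width: 0.0223
```

Request:
arm_command:
  commands:
    - [[0,0,0,0,0,-4,10],[0,0,0,0,0,-9,10],[0,0,0,0,0,-14,10],[0,0,0,0,0,-19,10],[0,0,0,0,0,-24,10],[0,0,0,0,0,-29,10],[0,0,0,0,0,-33,10],[0,0,0,0,0,-35,10]]

```text
time: 11.32
eef_pos: [0.55, 0.0263, 0.1364]
ee_rot: [[-0.002, 0.953, 0.303], [0.0, 0.303, -0.953], [-1.0, -0.002, -0.001]]
ft_force: [0.9, 0.2, -1.5]
grip_width: 0.023
```

Request:
arm_command:
  commands:
    - [[0,0,0,0,0,-4,10],[0,0,0,0,0,-8,10],[0,0,0,0,0,-12,10],[0,0,0,0,0,-16,10],[0,0,0,0,0,-19,10],[0,0,0,0,0,-21,10],[0,0,0,0,0,-23,10],[0,0,0,0,0,-23,10]]

```text
time: 11.98
eef_pos: [0.5497, 0.0263, 0.1129]
ee_rot: [[-0.002, 0.953, 0.303], [0.0, 0.303, -0.953], [-1.0, -0.002, -0.001]]
ft_force: [-0.7, 0.1, -1.5]
grip_width: 0.0225
```

```bash
python3 fit.py w9
```

```text
[0.54970072 0.02625863 0.11292379]
12.0333 [0.5499 0.0262 0.1132] [[-0.002, 0.953, 0.303], [0.0, 0.303, -0.953], [-1.0, -0.002, -0.001]] 0.022582930196749767 [-0.3  0.  -1.7]
plate ((549.9254760742188, 26.427860260009766), (72.74600219726562, 60.413719177246094), 5.963426113128662)
```

View pics/w9b.png

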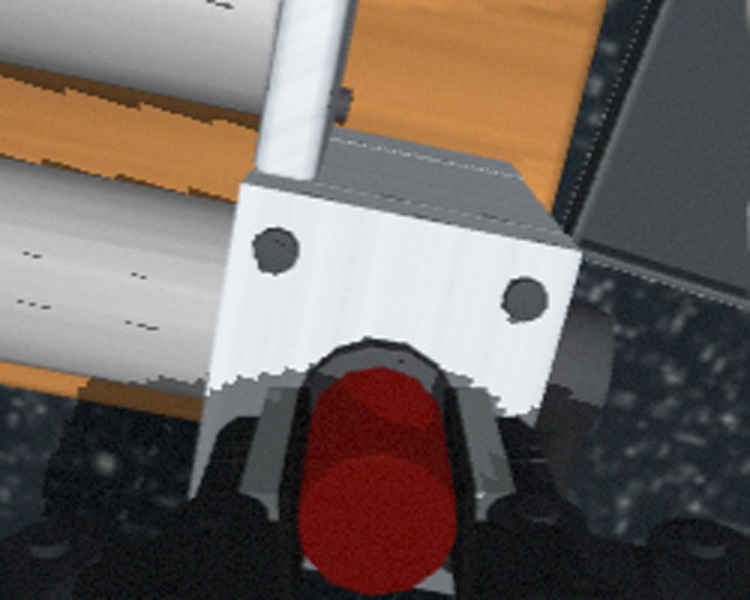

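The flange is about 1 mm above the plate and the force is near zero. I'll open, let the pin drop, and back off upward.

Request:
arm_command:
  commands:
    - [[0,0,0,0,0,-1,10],[0,0,0,0,0,-1,25],[0,0,0,0,0,-1,45],[0,0,0,0,0,-1,55],[0,0,0,0,0,-1,55],[0,0,0,0,0,5,55],[0,0,0,0,0,20,55],[0,0,0,0,0,40,55]]

```text
time: 12.7
eef_pos: [0.5486, 0.0265, 0.1525]
ee_rot: [[-0.005, 0.953, 0.303], [0.001, 0.303, -0.953], [-1.0, -0.005, -0.002]]
ft_force: [0.5, 0.4, 0.1]
grip_width: 0.0471
```

Request:
arm_command:
  commands:
    - [[0,0,0,0,0,25,55],[0,0,0,0,0,55,55],[0,0,0,0,0,85,55],[0,0,0,0,0,110,55],[0,0,0,0,0,120,55],[0,0,0,0,0,120,55],[0,0,0,0,0,120,55],[0,0,0,0,0,120,55]]

```text
time: 13.37
eef_pos: [0.5475, 0.0266, 0.2702]
ee_rot: [[-0.009, 0.953, 0.303], [0.001, 0.303, -0.953], [-1.0, -0.008, -0.004]]
ft_force: [-0.8, -1.6, -1.2]
grip_width: 0.0471
```

```bash
python3 fit.py w10; python3 - <<'E'
from h import *
z=load('w10');im=z['im'].astype(int);C,m=cloud('w10')
r=(im[...,0]>110)&(im[...,1]<70)&m
t=C[r];t=t[np.hypot(t[:,0]-.55,t[:,1]-.026)<.03];print(t[:,2].max());t=t[t[:,2]>t[:,2].max()-.005];print(len(t),t.min(0),t.max(0),(t.min(0)+t.max(0))/2)
k=m&(im[...,0]-im[...,2]>40)&(abs(C[...,0]-.47)<.03)&(abs(C[...,1]+.065)<.03)&(C[...,2]>.05)
P=C[k];print('handle',len(P),np.percentile(P[:,2],[50,97]) if len(P) else '')
E
```

```text
[0.54753137 0.026642   0.27015317]
13.4167 [0.5474 0.0267 0.27  ] [[-0.01, 0.953, 0.303], [0.001, 0.303, -0.953], [-1.0, -0.009, -0.004]] 0.046800526658618787 [-0.3  0.5 -0.1]
plate ((549.7088623046875, 26.28836441040039), (72.42849731445312, 60.03602981567383), 5.848998069763184)
0.14093449007902975
458 [0.53851613 0.01479699 0.13660542] [0.5607805  0.03663879 0.14093449] [0.54964831 0.02571789 0.13876996]
handle 307 [0.07014493 0.07271951]
```

View pics/w10.png

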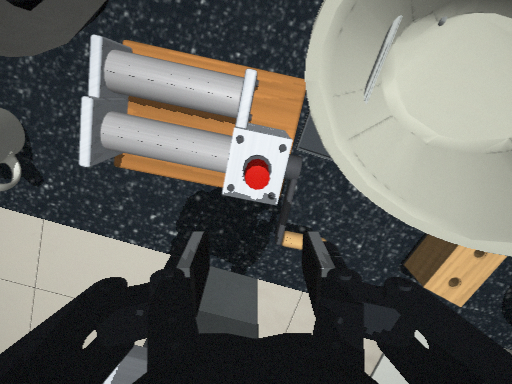

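The pin stands in the bearing at (257,172). Its head top measures 0.139–0.141 m, against 0.1405 m expected when seated, and it is within 1 mm of the axis. The crank is level (handle top 0.0727 m, expected 0.072 m). I'll take a last look from the side camera, then hand in.

```bash
python3 - <<'E'
from h import *
cap('side','s11')
z=load('w10');im=z['im'].astype(int);C,m=cloud('w10')
r=(im[...,0]>200)&(im[...,1]<70)&m;t=C[r];print(np.percentile(t[:,2],[25,50,75,95]))
cv2.imwrite('pics/s11b.png',cv2.resize(cv2.imread('pics/s11.png')[100:340,150:330],None,fx=2.5,fy=2.5,interpolation=cv2.INTER_CUBIC))
E
```

```text
[0.13886072 0.13928211 0.13968338 0.14033866]
```

View pics/s11b.png

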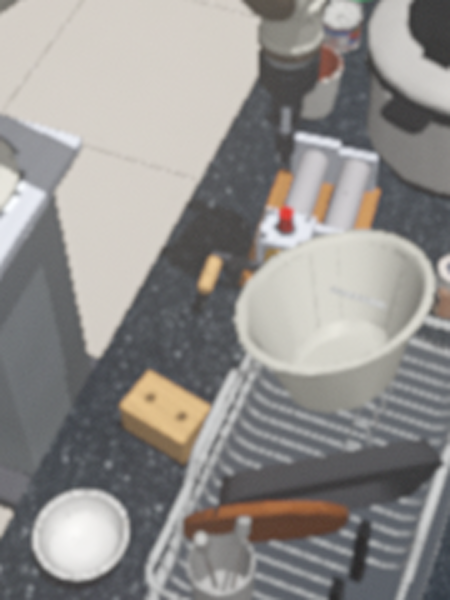

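The pin is seated and released, the block is empty, and the bowl, mug and tin are where they were. I'm handing in the job.

```bash
python3 -c "
from rig import robot
print(robot.finish_job())"
```

```text
the job is handed in; nothing more can be done
None
```

The roller is locked. I pushed the crank down to level with the shut fingers, then took the pin from the block and lowered it through bearing and hub. I released it and backed the gripper clear upward. Arm time was about 13.5 s of the 54 s allowed, and the job is handed in; it gave no verdict.

Last checks:
- **Pin:** the head top's median height was 0.139 m (highest reading 0.141 m), against 0.1405 m when fully seated. That is within the roughly 2 mm calibration error. The head is within 1 mm of the hole's axis. The tip cannot be seen once inserted, so its depth is inferred from the head.
- **Crank:** the handle top was at 0.0727 m, against 0.072 m for level.
- **Force:** readings taken after each insertion move stayed under about 2 N.
- **Mug, tin and bowl:** the side camera shows them standing where they were. I judged this by eye and did not measure their positions. The gripper was never near them.

No check failed. The one disagreement was early: the first side and top estimates of the pin head differed by about 10 mm in x. I settled it with a wrist-camera measurement before grasping.

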